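# Push the carton down the scanning lane

## Task

With the outside of the fingers, push the cardboard carton down the narrow scanning lane until its leading end sits flat against the end stop, then leave it there. It starts askew and off line, so it will need squaring up before it goes in: neither the carton nor the robot may touch either of the two guide rails, which carry the sensors. Never lift, tip or carry the carton, and leave everything else on the bench alone.

Things in the scene. Friction and masses are not known exactly. Their poses are not given: they have to be found in the camera images.
- carton: the closed cardboard carton to push: 120 mm long (its x), 92 mm wide (its y), 70 mm tall, 0.3 to 0.65 kg; origin at the centre of its underside. It stands on the lane's plate before the mouth, its x axis roughly down the lane but skewed and off to one side. Slides with ordinary friction.
- carton_front (a point): centre of the carton's leading end face (60 mm ahead of its origin along its x, 35 mm above its underside)
- lane: fixed scanning lane leading from the robot's left to its right: steel plate 6 mm thick, 190 mm wide. Origin: middle of the lane's mouth at bench height; x runs down the lane to the end stop, y to its left, z up. Plate spans x -250 to 210 mm, the guide rails x 0 to 200; end stop's face at x 200, 150 mm wide, 50 mm above the plate; behind it a grey scanner housing 100 mm tall
- lane_stop (a point): foot of the end stop's face, on the lane's centre line, on top of the base plate
- rail_left: guide rail on the lane's +y side: aluminium bar 200 mm long, 8 mm thick, its top 28 mm above the bench (22 mm above the plate); origin at the middle of its underside, 62 mm from the lane's centre line. The clear width between the rails is 116 mm, so 12 mm spare each side of the carton. Fixed.
- rail_right: the same rail on the lane's -y side
- jar: bystander: screw-top jar, 54 mm wide, 75 mm tall; origin at its underside, among the work beside the lane
- tin: bystander: flat steel tin, 60 x 45 x 30 mm tall; origin at its underside, among the work beside the lane
- small_carton: bystander: small closed carton, 70 x 50 x 45 mm tall; origin at its underside, among the work beside the lane
- spray: bystander: trigger spray bottle, 68 mm wide, 180 mm tall; origin at its underside, among the work beside the lane
- mug: bystander: white mug, 78 mm wide, 90 mm tall; origin at its underside, among the work beside the lane
- tape: bystander: roll-like disc 80 mm wide, 24 mm tall, lying flat; origin at its underside, among the work beside the lane
Things that resemble listed ones, but are neither listed nor needed, are in the scene too. What is shaped like the carton but red or yellow is not meant.

How it is judged:
By the outcome, as a careful person would: the job done as asked, in the order asked, and still so for the second after the job is handed in, with the robot touching nothing.
It also fails if it takes over 69 s, if anything falls off the work surface, if the arm or the gripper's body presses on something with over 40 N, if the wrist force passes 120 N, or if a joint passes its speed limit or range.

## Robot

A 6-joint arm with a two-finger parallel gripper is mounted at the origin on the work surface. World frame = base frame: x ahead of the robot, y to its left, z up, the work surface at z = 0. Lengths are in m, angles in degrees, forces in N, time in s.
With the tool pointing down it reaches from about 0.325 to 0.85 m from the base axis. Payload 15.5 kg.
Tool frame: the origin (TCP) lies at the very end of the fingers, on their centre line; the grasp point (between the pads) lies arm.grip_depth behind it (arm.grip_depth is the distance from the TCP to the grasp point, in m); z points along the fingers, y is the line along which they close (so a half turn about z gives the same grasp; the last joint's range is limited). The gripper opens to 91 mm and grips with 3 to 60 N. Pads are 32 mm wide; open, the fingers measure 118 mm over their backs; the gripper's body (76 mm by 178 mm) begins 60 mm behind the grasp point.
Start: joints at [-76.461, 28.281, 77.091, -0, 74.628, -5.472], TCP at [0.204, -0.591, 0.214] pointing down, gripper open.
Joint ranges: [-166.48, 166.48], [-47.26, 123.95], [12.59, 153.08], [-70.14, 250.14], [6.76, 159.57], [-176.63, 176.63]. Speed limits (degrees/s): [108.29, 108.29, 147.25, 172.46, 172.46, 172.46].

## Interface

Orientations are given as a 3x3 rotation matrix whose columns are the frame's x, y, z axes.
In Python, from rig import arm gives the robot as it stands. Calls block until the motion is done:
- arm.move_to(position, orientation): joint-space move of the TCP to a pose.
- arm.move_l(position, orientation=None, feed=0.15): straight line of the TCP; orientation=None keeps the orientation; feed is the mean speed in m/s.
- arm.move_joints(angles): joint-space move.
- arm.grip(opening): finger opening in m; the grip force is fixed at half the most; returns when the fingers have stopped.
- arm.sleep(seconds).
- arm.solve_ik(position, orientation): joint angles nearest the present ones, or None.
- arm.snapshot(name): name is "scene" or "top" or "wrist"; returns the picture (384x512x3 uint8, red, green, blue); there is no depth.
- arm.get_calibration(name): a dict with "intrinsics" (3x3 intrinsics, pixels), "cam_to_world" (4x4, takes a point from camera to world coordinates). Camera axes: x right, y down, z forward; pixel columns grow to the right and rows downward; lengths in m; the calibration is good to about 2 mm. The wrist camera is an equidistant fisheye: a pixel r from the principal point sees the ray r / f radians off the axis. A picture is of the moment at which its call begins: read the wrist's pose just before it. get_calibration takes no time and is no camera call; for the wrist camera it gives the pose at the moment of the call.
A pose or a line that the arm cannot do raises arm.Unreachable and nothing moves.
- arm.sign_off(): hands the job in; it is judged then, once.
Readings, each from a call of its own:
- arm.current_t(): time.
- arm.current_joint_positions(): joint angles.
- arm.current_dq(): joint speeds.
- arm.current_tau(): joint torques, N m.
- arm.current_ee_pos(): TCP position.
- arm.current_tool_rot(): TCP orientation.
- arm.current_force(): force on the tool from outside, world axes, zero at the start.
- arm.current_torque(): the same for the moment, N m.
- arm.current_width(): finger opening in m.
- arm.current_grasp_force(): force on a finger pad.
Only numpy, scipy, OpenCV 4.12 (cv2) and the standard library are available. Lean on these libraries where they do the work, as an engineer would, in place of code of your own. Each camera call takes 0.05 s, during which the arm holds its last target. There are 200 camera calls.

## Working session

There is one attempt and no reset: what is moved stays moved. The work goes in short steps, each a Python script; the robot and the scene stay as the last script left them, time stands still between calls to the robot, and variables do not carry over. Pictures are saved under pics/ and viewed, at most 10 in all, crops included, and the job is handed in when it is done.

```bash
mkdir -p pics; ls; python3 - <<'E'
from rig import arm
import cv2,numpy as np
a=arm.snapshot("top");b=arm.snapshot("scene")
cv2.imwrite("pics/top.png",a[:,:,::-1]);cv2.imwrite("pics/scene.png",b[:,:,::-1])
for n in("top","scene"):
    c=arm.get_calibration(n);print(n,c["intrinsics"].round(1).tolist(),c["cam_to_world"].round(4).tolist())
print(arm.grip_depth,arm.current_t(),arm.current_tool_rot().round(3).tolist() if hasattr(arm.current_tool_rot(),'round') else arm.current_tool_rot(),arm.current_width())
E
```

```text
pics
top [[492.0, 0.0, 250.5], [0.0, 492.0, 200.8], [0.0, 0.0, 1.0]] [[-0.0245, -0.998, 0.0588, 0.4837], [-0.9996, 0.0253, 0.0114, 0.042], [-0.0128, -0.0585, -0.9982, 1.2367], [0.0, 0.0, 0.0, 1.0]]
scene [[374.8, 0.0, 259.4], [0.0, 374.8, 193.7], [0.0, 0.0, 1.0]] [[-0.8451, 0.419, -0.3321, 0.8711], [0.5345, 0.6445, -0.5468, 0.5594], [-0.0151, -0.6396, -0.7686, 0.8042], [0.0, 0.0, 0.0, 1.0]]
0.0188 0.1 [[0.945, 0.326, -0.0], [0.326, -0.945, 0.001], [0.0, -0.001, -1.0]] 0.09124697688406677
```

View pics/top.png

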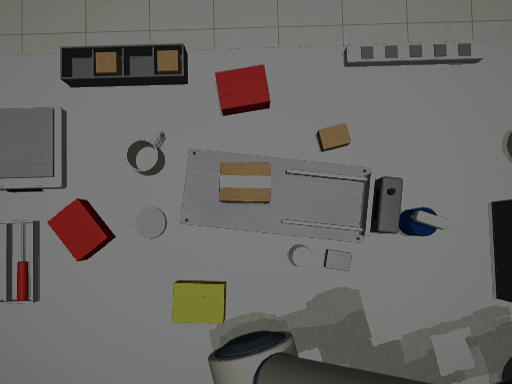

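View pics/scene.png

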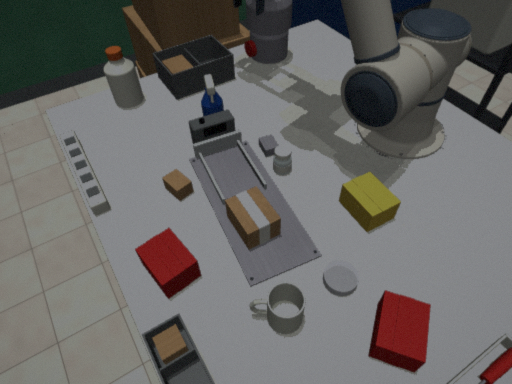

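Top view: the target is the brown carton with a white band at (245,182). Things it could be confused with:
- red boxes (243,90) and (80,230)
- yellow box (199,302)
- small brown carton (334,137)
- brown boxes in the tray (106,62) and (167,61)

The description (on the plate, before the mouth, not red or yellow) picks (245,182). I'll check that in a close crop.

```bash
python3 - <<'E'
import cv2,numpy as np
a=cv2.imread("pics/top.png")[135:255,170:390]
g=np.clip(255*(a/255.)**0.6*1.1,0,255).astype(np.uint8)
g=cv2.resize(g,None,fx=3.6,fy=3.6,interpolation=cv2.INTER_CUBIC);cv2.imwrite("pics/crop.png",g)
A=cv2.imread("pics/top.png");h=cv2.cvtColor(A,cv2.COLOR_BGR2HSV)
for p in[(230,170),(245,182),(245,195),(200,190),(330,200),(245,230),(245,140),(375,160),(300,173),(176,190)]:print(p,A[p[1],p[0]],h[p[1],p[0]])
E
```

```text
(230, 170) [ 62  92 114] [ 17 116 114]
(245, 182) [122 123 122] [ 60   2 123]
(245, 195) [ 60  89 111] [ 17 117 111]
(200, 190) [113 109 110] [128   9 113]
(330, 200) [115 112 113] [130   7 115]
(245, 230) [104 105 104] [ 60   2 105]
(245, 140) [122 123 122] [ 60   2 123]
(375, 160) [122 123 121] [ 75   4 123]
(300, 173) [107 108 106] [ 75   5 108]
(176, 190) [122 123 121] [ 75   4 123]
```

View pics/crop.png

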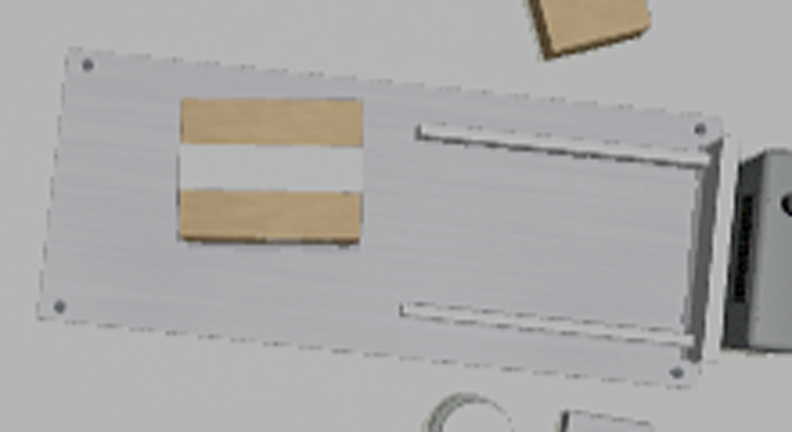

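The crop confirms it: a brown carton with a white band, standing on the plate before the mouth. Its top face spans crop px (180,99)–(362,238), and it is turned about 5° from the plate edges. The rails run from about (418,130) and (402,310) to the stop at about x 700.

```bash
cat > h.py <<'E'
import cv2,numpy as np
from rig import arm
def cast(name,uv,z):
    c=arm.get_calibration(name);K=c["intrinsics"];T=c["cam_to_world"]
    uv=np.atleast_2d(uv).astype(float);d=np.c_[uv,np.ones(len(uv))]@np.linalg.inv(K).T@T[:3,:3].T
    return T[:3,3]+d*((z-T[2,3])/d[:,2])[:,None]
def rect(m,z):
    cs=cv2.findContours(m,cv2.RETR_EXTERNAL,cv2.CHAIN_APPROX_NONE)[0]
    c=max(cs,key=cv2.contourArea)[:,0,:]
    s=cast("top",c,z)[:,:2].astype(np.float32)
    (x,y),wh,ang=cv2.minAreaRect(s)
    b=cv2.boxPoints(((x,y),wh,ang));e=b[1]-b[0];f=b[2]-b[1]
    L=e if np.linalg.norm(e)>np.linalg.norm(f) else f
    if L[1]>0:L=-L
    return np.array([x,y]),np.linalg.norm(e),np.linalg.norm(f),np.degrees(np.arctan2(L[1],L[0]))
def masks(A):  # A rgb
    A=cv2.resize(A,None,fx=4,fy=4,interpolation=cv2.INTER_LINEAR)
    r,g,b=[A[:,:,i].astype(int) for i in range(3)]
    return A,r,g,b
E
cat > meas.py <<'E'
from h import *
def carton(A,lo=85):
    h=cv2.cvtColor(A,cv2.COLOR_RGB2HSV)
    m=((h[:,:,1]>80)&(h[:,:,0]>8)&(h[:,:,0]<25)&(h[:,:,2]>lo)).astype(np.uint8)
    r=np.zeros_like(m);r[148:245,180:370]=1;m*=r
    m=cv2.morphologyEx(np.pad(m,30),cv2.MORPH_CLOSE,np.ones((19,19)))[30:-30,30:-30]
    return rect(m,.076)
def plate(A):
    b=A.astype(int);m=((b[:,:,2]-b[:,:,1]>=2)).astype(np.uint8)
    r=np.zeros_like(m);r[140:255,170:380]=1;m*=r
    m=cv2.morphologyEx(m,cv2.MORPH_OPEN,np.ones((3,3)))
    m=cv2.morphologyEx(m,cv2.MORPH_CLOSE,np.ones((25,25)))
    return rect(m,.006)
E
python3 - <<'E'
from meas import *
A=cv2.imread("pics/top.png")[:,:,::-1].copy()
print(carton(A));print(plate(A))
crop=lambda p:(np.array(p)/3.6+[170,135]-.36)
print("screws",cast("top",[crop(p) for p in[(87,65),(700,129),(677,372),(60,307)]],.006).round(4).tolist())
print("corners",cast("top",[crop(p) for p in[(68,49),(722,118),(692,387),(39,319)]],.006).round(4).tolist())
print("railtops start L(out,in) R",cast("top",[crop(p) for p in[(419,125),(417,137),(403,304),(401,316),(709,153),(709,164),(692,336),(692,346)]],.028).round(4).tolist())
E
```

```text
(array([0.59810722, 0.06715785]), np.float32(0.08805887), np.float32(0.11876054), np.float32(-91.50647))
(array([ 0.55006015, -0.00328699]), np.float32(0.22661771), np.float32(0.4587532), np.float32(-97.46536))
screws [[0.6812, 0.196, 0.006], [0.625, -0.2307, 0.006], [0.4566, -0.2085, 0.006], [0.5121, 0.2178, 0.006]]
corners [[0.6929, 0.2091, 0.006], [0.6323, -0.2463, 0.006], [0.4461, -0.2184, 0.006], [0.5042, 0.2326, 0.006]]
railtops start L(out,in) R [[0.6302, -0.0339, 0.028], [0.622, -0.0323, 0.028], [0.5079, -0.0195, 0.028], [0.4997, -0.0179, 0.028], [0.6058, -0.2314, 0.028], [0.5983, -0.2311, 0.028], [0.4813, -0.2151, 0.028], [0.4745, -0.2148, 0.028]]
```

```bash
cat >> h.py <<'E'
O=np.array([.5658,-.0258]);a=np.radians(-97.46)
u=np.array([np.cos(a),np.sin(a),0]);n=np.array([-u[1],u[0],0]);zd=np.array([0,0,-1.])
RA=np.c_[n,u,zd]                # side push: fingers spread along lane
RB=[np.c_[np.cross(s*n,zd),s*n,zd] for s in(1,-1)]
def W(x,y,z): return np.r_[O,0]+u*x+n*y+[0,0,z]
def L(p): d=np.asarray(p)[:2]-O; return np.array([d@u[:2],d@n[:2]])
def st(): return np.round(arm.current_t(),1),(L(arm.current_ee_pos())*1e3).round(1),np.round(arm.current_ee_pos()[2],4),np.round(arm.current_force(),1)
E
python3 - <<'E'
from meas import *
print(L([.597,.0672]))
p=np.array(arm.current_ee_pos());p[2]=.33
arm.move_l(p,feed=.2)
arm.grip(.055)
arm.move_to(W(-.096,.115,.2),RA);print(st())
for x,y,z in[(-.24,0,.3)]:
  for R in RB: print(arm.solve_ik(W(x,y,z),R),arm.solve_ik(W(.064,0,.036),R))
arm.move_l(W(-.096,.115,.022),feed=.15);print(st(),arm.current_width())
for y in(.095,.085,.075,.067,.064):
    arm.move_l(W(-.096,y,.022),feed=.04);print(st())
arm.move_l(W(-.096,.105,.022),feed=.1)
arm.move_l(W(-.096,.105,.2),feed=.2);arm.move_to(W(-.27,0,.2),RB[0] if arm.solve_ik(W(-.27,0,.2),RB[0]) is not None else RB[1])
print(st(),arm.current_joint_positions())
A=arm.snapshot("top");cv2.imwrite("pics/top2.png",A[:,:,::-1])
c=carton(A);print(c,L(c[0])*1e3)
g=cv2.resize(A[125:265,150:390],None,fx=3,fy=3);cv2.imwrite("pics/crop2.png",cv2.convertScaleAbs(g[:,:,::-1],alpha=1.6))
E
```

```text
[-0.09626365  0.01886135]
(np.float64(4.4), array([-95.2, 115.2]), np.float64(0.2001), array([-0.4,  0.1,  0.2]))
[ 1.41679439e+01  2.53080369e+01  6.85441540e+01 -2.54444375e-14
  8.61478091e+01  2.16279439e+01] [-1.51558822e+01  3.67371947e+01  9.56460847e+01 -2.54444375e-14
  4.76167206e+01 -7.69588217e+00]
[ 1.41679439e+01  2.53080369e+01  6.85441540e+01 -2.54444375e-14
  8.61478091e+01 -1.58372056e+02] [-1.51558822e+01  3.67371947e+01  9.56460847e+01 -2.54444375e-14
  4.76167206e+01  1.72304118e+02]
(np.float64(5.8), array([-96.1, 115.6]), np.float64(0.023), array([-0.2,  0.5,  0.6])) 0.054871294766299296
(np.float64(6.4), array([-96. ,  95.1]), np.float64(0.0221), array([-0.4,  0.1,  0.2]))
(np.float64(6.8), array([-96. ,  84.7]), np.float64(0.022), array([-0.2, -0.5,  1. ]))
(np.float64(7.2), array([-96.1,  74.6]), np.float64(0.022), array([-0.4, -0.7, -1.3]))
(np.float64(7.6), array([-96. ,  66.5]), np.float64(0.022), array([0.6, 0.6, 0.3]))
(np.float64(7.8), array([-96. ,  63.7]), np.float64(0.0219), array([-0.6, -0.6,  0.2]))
(np.float64(10.6), array([-2.696e+02,  2.000e-01]), np.float64(0.1995), array([ 0. , -0.6,  0.8])) [ 1.66124826e+01  3.08880118e+01  7.46475189e+01 -8.93618935e-03
  7.45010912e+01  2.41967502e+01]
(array([0.57878566, 0.07431252]), np.float32(0.09078958), np.float32(0.11924656), np.float32(-97.532585)) [-100.95111754   -0.12226453]
```

View pics/crop2.png

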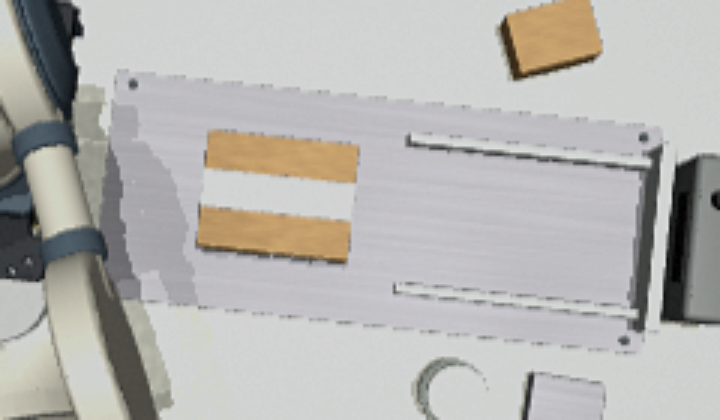

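Carton is squared (heading −97.5° against the lane's −97.46°), about 0 mm off line and at lane x −101. In the crop it sits at (205,130)–(358,262), parallel to the rails. Next I push from the rear to just before the mouth, then look again.

```bash
python3 - <<'E'
from meas import *
arm.move_l(W(-.205,0,.1),RB[0],feed=.15)
arm.move_l(W(-.205,0,.036),feed=.1);print(st())
for x in(-.185,-.16,-.142):
    arm.move_l(W(x,0,.036),feed=.04);print(st())
arm.move_l(W(-.2,0,.036),feed=.1)
arm.move_l(W(-.27,0,.2),feed=.2)
A=arm.snapshot("top");cv2.imwrite("pics/top3.png",A[:,:,::-1])
c=carton(A);print(st(),c,L(c[0])*1e3)
g=cv2.resize(A[145:245,210:380],None,fx=4,fy=4,interpolation=cv2.INTER_CUBIC);cv2.imwrite("pics/crop3.png",cv2.convertScaleAbs(g[:,:,::-1],alpha=1.6))
E
```

```text
(np.float64(12.4), array([-205.2,    0.4]), np.float64(0.0365), array([ 0.2, -0.3,  0.3]))
(np.float64(13.0), array([-1.849e+02,  1.000e-01]), np.float64(0.0361), array([0.3, 0.8, 0.7]))
(np.float64(13.8), array([-159.9,    0. ]), np.float64(0.036), array([1.3, 0.4, 0.4]))
(np.float64(14.4), array([-141.7,   -0. ]), np.float64(0.036), array([ 0.1,  0.5, -0.3]))
(np.float64(16.2), array([-269.2,   -0.5]), np.float64(0.1987), array([ 0.3, -0.4,  0.5])) (array([0.57369518, 0.03664249]), np.float32(0.09075696), np.float32(0.11923852), np.float32(-97.532394)) [-62.93902208  -0.27880213]
```

View pics/crop3.png

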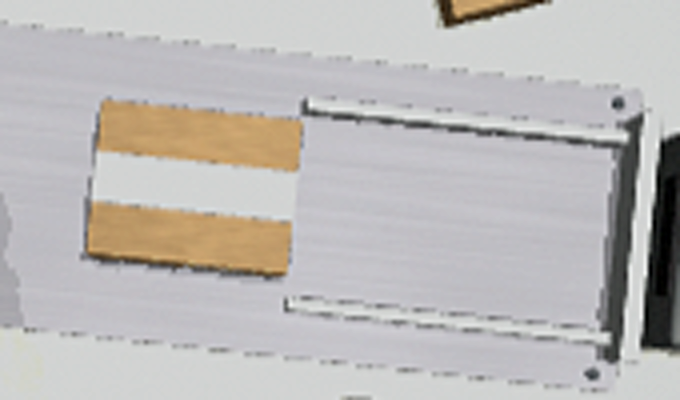

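The carton front is at the mouth (303,120)–(287,272), between the rail ends (306,111) and (287,298). That gives roughly 10 mm and 13 mm clearance and it is parallel, so it is good to go in. I'll push down the lane and finish in small, force-watched steps.

```bash
python3 - <<'E'
from meas import *
arm.move_l(W(-.2,0,.1),RB[0],feed=.2)
arm.move_l(W(-.2,0,.036),feed=.1)
arm.move_l(W(-.15,0,.036),feed=.08)
arm.move_l(W(.05,0,.036),feed=.04);print(st())
x=.05
while x<.072:
    x+=.001;arm.move_l(W(x,0,.036),feed=.015)
    f=np.array(arm.current_force())@u;print(round(x,3),f.round(1),(L(arm.current_ee_pos())[0]*1e3).round(2))
    if f<-10:break
print(st())
A=arm.snapshot("top");cv2.imwrite("pics/top4.png",A[:,:,::-1])
B=arm.snapshot("scene");cv2.imwrite("pics/scene4.png",B[:,:,::-1])
E
```

```text
(np.float64(23.7), array([49.9, -0. ]), np.float64(0.036), array([ 0.4,  2.8, -0.2]))
0.051 -0.8 51.13
0.052 0.8 52.13
0.053 -1.3 53.12
0.054 -1.8 54.11
0.055 -1.0 55.08
0.056 -1.0 56.11
0.057 -0.9 57.13
0.058 -0.3 58.1
0.059 -0.6 59.11
0.06 -0.7 60.12
0.061 -0.8 61.1
0.062 -0.3 62.11
0.063 -8.6 62.41
0.064 -19.8 62.44
(np.float64(27.2), array([62.4,  0.1]), np.float64(0.0361), array([ 3.6, 19.5,  1.3]))
```

The carton met the stop at TCP x 62.4 mm with about 20 N, close to the 64 mm I expected. I'll back off straight and check.

```bash
python3 - <<'E'
from meas import *
arm.move_l(W(-.06,0,.036),feed=.1)
arm.move_l(W(-.2,0,.2),feed=.2)
A=arm.snapshot("top");B=arm.snapshot("scene")
c=carton(A);print(st(),c,L(c[0])*1e3)
k=lambda g,s:cv2.convertScaleAbs(cv2.resize(g,None,fx=s,fy=s,interpolation=cv2.INTER_CUBIC)[:,:,::-1],alpha=1.6)
a=k(A[150:250,260:400],4);b=k(B[100:240,170:310],400/140)
cv2.imwrite("pics/fin.png",np.hstack([a,b])[:, :960][:,:])
i=cv2.imread("pics/fin.png");print(i.shape);cv2.imwrite("pics/fin2.png",cv2.resize(i,(800,int(400*800/i.shape[1]))))
E
```

```text
(np.float64(30.0), array([-199.2,   -0.4]), np.float64(0.1991), array([-0. ,  0.2,  1. ])) (array([ 0.54743516, -0.16476366]), np.float32(0.091335095), np.float32(0.11881522), np.float32(-96.959595)) [140.17181537  -0.16718296]
(400, 960, 3)
```

View pics/fin2.png

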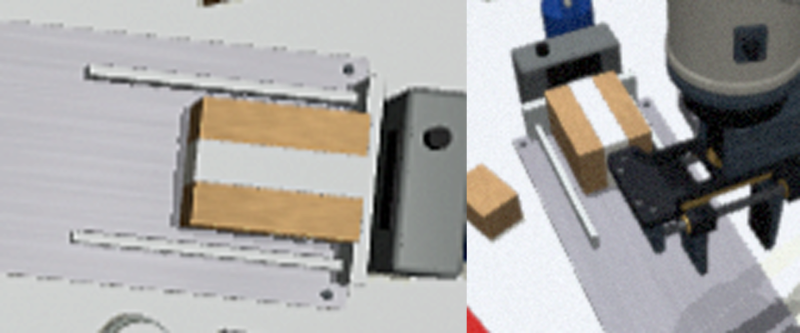

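The carton's leading end lies flush on the stop. Its top face is at (200,97)–(368,240) with daylight to both rails, its centre is at lane x 140 mm, and nothing else has moved.

```bash
python3 -c "
from rig import arm
print(arm.sign_off())"
```

```text
the job is handed in; nothing more can be done
None
```

The carton was squared up and pushed down the lane until it sat flat against the end stop; the last pictures show it clear of both rails with the robot backed off, and I handed the job in just after 30 s.

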